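# Unlatch and open the gate of the loan bay that holds the hole punch

## Robot

A 6-joint arm with a two-finger parallel gripper is mounted at the origin on the work surface; the furniture and walls round the work are solid. World frame = base frame: x ahead of the robot, y to its left, z up, the work surface at z = 0. Lengths are in m, angles in rad, forces in N, time in s.
With the tool pointing down it reaches from about 0.35 to 0.775 m from the base axis. Payload 7.3 kg.
Tool frame: the origin (TCP) lies at the very end of the fingers, on their centre line; the grasp point (between the pads) lies 19 mm behind it; z points along the fingers, y is the line along which they close (so a half turn about z gives the same grasp; the last joint's range is limited). The gripper opens to 92 mm and grips with 3 to 60 N. Pads are 19 mm wide; open, the fingers measure 130 mm over their backs; the gripper's body (75 mm by 190 mm) begins 47 mm behind the grasp point.
Start: joints at [-1.473, 0.342, 1.524, -0, 1.275, -0.146], TCP at [0.127, -0.509, 0.227] pointing down, gripper open.
Joint ranges: [-2.53, 2.53], [-0.77, 2.02], [0.04, 2.7], [-1, 4.14], [0.28, 2.66], [-3.11, 3.11]. Speed limits (rad/s): [2.57, 2.57, 3.14, 3.14, 3.14, 3.14].

## Interface

Orientations are given as [roll, pitch, yaw] about the fixed x, y, z axes, in that order (R = Rz(yaw) Ry(pitch) Rx(roll)).
In Python, from cell import robot, read_camera, get_calibration gives the robot as it stands. The module is installed in compiled form; this text tells all that it offers.
- The arm moves only by the tool send_rows, never from a script. Its argument "plan" is a list of rows, each a list of 2 entries, a list of its own where there are three numbers: the shift along the tool's x, y, z as a fraction of full scale, then the turn, a rotation vector about the tool's x, y, z as a fraction of full scale. A call has exactly 10 rows; each row shifts and turns the commanded pose from where the row before left it, along the tool's axes as they then stand; what a row does not reach is not made up. Full scale, the value 1, is 0.025 m for a shift and 90 degrees for a turn. A row lasts 1/8 s, in which the tool goes at most 62.5 mm and 10.7 degrees, less where a joint would pass 70% of its speed; a pose out of reach is approached as far as the arm can. A call with a number of a shift or a turn outside -1 to 1 is refused whole. A call with a gripper value outside its range is refused whole. "gripper" is the opening, from -1 (shut) to 1 (fully open), so that 0 is half open, set as the call begins (left out, the last holds). The fingers move at their own pace and stop on an object; "force" is the grip in N (left out, the last holds). Time passes only in rows, so rows that do not move let the fingers close, or fill a call up. It gives the time, the measured TCP pose, the force, the opening and the grip force at its end, in the units of the state.
- robot.observe(): the state, without advancing time (a new reading comes with each control period).
- read_camera(name): name is "side" or "top" or "wrist"; returns (picture, depth): 480x640x3 uint8, blue, green, red; 480x640 float32, m along the optical axis (not along the pixel's ray), 0 where there is no reading.
- get_calibration(name): a dict with "intrinsics" (3x3 intrinsics, pixels), "rvec" (rotation vector, rad) and "tvec" (3), from world to camera coordinates, as OpenCV has them. Camera axes: x right, y down, z forward; pixel columns grow to the right and rows downward; lengths in m; the calibration is good to about 2 mm. A picture is of the moment at which its call begins: read the wrist's pose just before it. get_calibration takes no time and is no camera call; for the wrist camera it gives the pose at the moment of the call.
- robot.hand_in(): hands the job in; it is judged then, once.
The state is a dict: "time": time; "qpos": joint angles; "qvel": joint speeds; "joint_efforts": joint torques, N m; "tool_pos": TCP position; "tool_rot": TCP orientation; "contact_force": force on the tool from outside, world axes, zero at the start; "torque": the same for the moment, N m; "opening": finger opening in m; "grip_force": force on a finger pad.
Only numpy, scipy, OpenCV 4.12 (cv2) and the standard library are available. Lean on these libraries where they do the work, as an engineer would, in place of code of your own. Each camera call takes 0.05 s, during which the arm holds its last target. There are 200 camera calls.

## Task

Two small open-topped bays with latched gates stand on the desk. Open the one that holds the hole punch: push down the thumb pad on top of its gate so that the latch bar lifts out of its catch, swing the gate wide open towards the robot, about a right angle, then let go so that the bar drops level again. Leave the gate of the other bay shut.

Things in the scene. Friction and masses are not known exactly. Their poses are not given: they have to be found in the camera images.
- bay: White open-topped box fixed on the desk, holding the hole punch (black, two plates); 160 deep (x), 230 wide (y), walls 70 mm tall. Origin: centre of its underside; x points to the back of the bay, y to the left, z up. Its gate (grey panel in aluminium frame, 12 mm thick, top edge 82 mm high) closes the front, at x = -80 mm. A like bay holds a roll of tape.
- bay_thumb (a point): Centre of the top face of the thumb pad, on the end of the latch bar nearer the hinge: level steel plate 44 mm across the gate, 24 mm along it, 6 mm thick. From its middle stands a fin in the plane of the gate, 12 mm thick, 24 mm long, 31 mm above the pad: fingers go down on either side of it. Gate shut: at (-80, +25, 113) mm in the bay's frame, 75 mm from the hinge axis.
- bay_hinge (a point): Point on the upright hinge axis of the gate, at (-80, +100, 82) mm in the bay's frame. The shut gate runs from here to the bay's -y, 200 mm to the catch post, where the far end of the latch bar lies in a slot between two prongs 122 mm high, open upward.
- bay_latch (a joint): Tilt of the latch bar about its pivot (110 mm high, 120 mm from the hinge axis), rad: 0 level, in the catch (it falls back to this by its own weight; under 3 N on the pad lifts it); grows to its stop at 0.36 as the thumb pad, 45 mm from the pivot, is pushed down (4.5 mm per 0.1 rad). From 0.22 the far end is clear of the prongs. The bar rides on the gate.
- bay_gate (a joint): Swing of the gate about its hinge, rad: 0 shut, grows to 1.75 as it swings out towards the robot, clockwise seen from above (at 1.57 it points along the bay's -x). Light friction, about 0.04 N m; it stays where it is left.
- spare_bay_gate (a joint): Swing of the gate of the other bay (the one with the roll of tape), rad: 0 shut. That gate has the same kind of latch.
- monitor_pole: Fixed black monitor pole at the right, a bystander to keep the arm clear of: its square column, 36 mm wide and up to 0.52 m high, stands 95 mm nearer to the robot (world -x) and 78 mm further left (+y) than this origin; an arm coming from the right side must fold in and turn past it before reaching out.

How it is judged:
By the outcome, as a careful person would: the job done as asked, in the order asked, and still so for the second after the job is handed in, with the robot touching nothing.
It also fails if it takes over 40 s, if anything falls off the work surface, if the arm or the gripper's body presses on something with over 40 N, if the wrist force passes 120 N, or if a joint passes its speed limit or range.

## Working session

There is one attempt and no reset: what is moved stays moved. The work goes in short steps, Python scripts to look and compute and a tool call to move; the robot and the scene stay as the last step left them, time stands still between calls to the robot, and variables do not carry over. Pictures are saved under pics/ and viewed, at most 10 in all, crops included, and the job is handed in when it is done.

Besides the shell and the picture viewer there is one more tool, called after "Request:" by a JSON object that holds its "name" and its "arguments". send_rows: Moves the arm, as the interface text tells. Shift numbers are shares of 0.025 m and turn numbers shares of 90 degrees, none past 1 either way. Its arguments: {"type":"object","properties":{"plan":{"type":"array"},"gripper":{"type":"number"},"force":{"type":"number"}},"required":["plan"]}

```bash
mkdir -p pics; cat > h.py <<'E'
import numpy as np, cv2
from cell import robot, read_camera, get_calibration
def cal(n):
    c=get_calibration(n); R=cv2.Rodrigues(np.array(c["rvec"],float))[0]
    return np.array(c["intrinsics"]),R,np.array(c["tvec"],float).ravel()
def cloud(n,d):
    K,R,t=cal(n); v,u=np.indices(d.shape)
    P=np.stack([(u-K[0,2])/K[0,0]*d,(v-K[1,2])/K[1,1]*d,d],-1)
    return (P-t)@R
E
python3 - <<'E'
from h import *
for n in("top","side"):
    p,d=read_camera(n); cv2.imwrite(f"pics/{n}0.png",p); np.savez(f"{n}0.npz",p=p,d=d,c=cloud(n,d))
    K,R,t=cal(n); print(n,"cam pos",-R.T@t, (d>0).mean())
print(robot.observe())
E
```

```text
top cam pos [0.47505861 0.01047557 1.15899724] 0.9961002604166667
side cam pos [ 0.35630058 -0.47319537  0.82243765] 0.9960904947916667
{'time': 0.1, 'qpos': array([-1.47299478e+00,  3.42652538e-01,  1.52492790e+00, -2.02017344e-05,
        1.27538813e+00, -1.46011793e-01]), 'qvel': array([ 1.40826025e-03, -1.63849642e-03, -3.94718086e-03, -1.72420623e-03,
        1.80435753e-05, -9.42027402e-05]), 'joint_efforts': array([ 1.27343243e-03, -4.32003736e+01, -2.44694781e+01,  7.18529779e-02,
        5.25656564e-02, -5.68904352e-05]), 'tool_pos': array([ 0.12671127, -0.5091047 ,  0.22611249]), 'tool_rot': array([-3.14022857e+00, -1.81073328e-04,  2.43819114e-01]), 'contact_force': array([-0.45630528,  0.56459169, -0.45919291]), 'torque': array([ 0.04327957, -0.0777627 , -0.01154764]), 'grip_force': 0.0, 'opening': 0.09226222783005505}
```

View pics/top0.png

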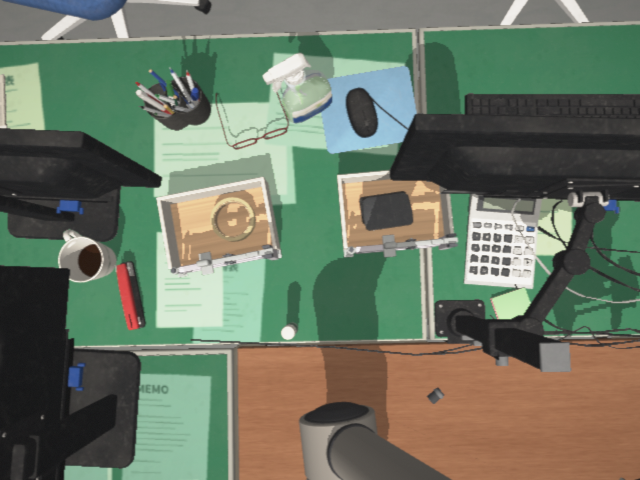

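View pics/side0.png

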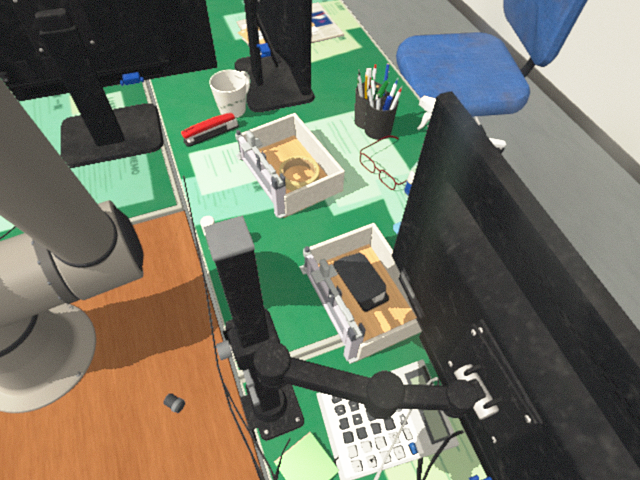

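The top view shows the punch (385,210) in the right-hand bay, with its gate along (343,255)-(455,243) and its thumb pad at about (390,245). The tape is in the left bay. The pole column's base is at (460,320) and its top at (555,352). The side view shows the same gate from (308,255) to (358,340).

```bash
python3 - <<'E'
from h import *
T=np.load("top0.npz");S=np.load("side0.npz")
ct,cs=T["c"],S["c"]
m=np.zeros((480,640),bool);m[160:265,330:465]=1
P=ct[m]; Q=cs[200:370,290:430].reshape(-1,3)
for nm,X in(("top",P),("side",Q)):
    # box around bay
    X=X[(X[:,0]>.25)&(X[:,0]<.75)&(X[:,1]>-.32)&(X[:,1]<.1)]
    for lo,hi in((.060,.073),(.076,.088),(.098,.107),(.108,.118),(.119,.126),(.132,.15)):
        s=X[(X[:,2]>lo)&(X[:,2]<hi)]
        if len(s)>8:
            r=cv2.minAreaRect(s[:,:2].astype(np.float32)); print(nm,lo,hi,len(s),s.mean(0).round(4),np.round(r[0],4),np.round(r[1],4),round(r[2],1))
    s=X[X[:,2]>.09]; s=s[s[:,2]<.2]
    np.set_printoptions(linewidth=150,suppress=True,precision=3)
    f=X[(X[:,2]>.128)&(X[:,2]<.16)];print(nm,"fin",len(f),f[:12])
# wall outer rectangle from both views
X=np.r_[P,Q]; s=X[(X[:,2]>.062)&(X[:,2]<.076)&(X[:,0]>.25)]
r=cv2.minAreaRect(s[:,:2].astype(np.float32));print("wall",r)
# pole
for c in(ct[300:375,430:575],cs[210:420,200:300]):
    c=c.reshape(-1,3);c=c[(c[:,2]>.15)&(c[:,2]<.56)]
    print("pole",len(c),np.percentile(c,[2,50,98],axis=0))
    h=c[c[:,2]>.49];print(len(h),h.min(0),h.max(0))
big=cv2.resize(np.vstack([T["p"][160:270,325:470]]),None,fx=5,fy=5,interpolation=cv2.INTER_CUBIC);cv2.imwrite("pics/crop1.png",big)
E
```

```text
top 0.06 0.073 2115 [ 0.617  -0.0845  0.0659] [ 0.6141 -0.1068] [0.1689 0.2348] 1.3
top 0.076 0.088 251 [ 0.5349 -0.068   0.081 ] [ 0.5379 -0.1043] [0.022  0.1996] 3.8
top 0.098 0.107 28 [ 0.5487 -0.1899  0.1031] [ 0.5839 -0.1338] [0.1784 0.0709] 45.6
top 0.108 0.118 513 [ 0.5482 -0.1289  0.1135] [ 0.607  -0.1431] [0.1747 0.1464] 4.0
top 0.119 0.126 124 [ 0.5651 -0.1736  0.1217] [ 0.5958 -0.1528] [0.1425 0.1404] 84.5
top 0.132 0.15 143 [ 0.6033 -0.1035  0.1411] [ 0.6034 -0.1037] [0.0738 0.1533] 71.8
top fin 213 [[ 0.69  -0.093  0.154]
 [ 0.689 -0.093  0.151]
 [ 0.691 -0.093  0.131]
 [ 0.686 -0.093  0.153]
 [ 0.688 -0.092  0.136]
 [ 0.683 -0.092  0.158]
 [ 0.686 -0.092  0.136]
 [ 0.682 -0.093  0.153]
 [ 0.684 -0.092  0.137]
 [ 0.68  -0.092  0.156]
 [ 0.682 -0.093  0.134]
 [ 0.677 -0.092  0.158]]
side 0.06 0.073 2547 [ 0.613 -0.096  0.067] [ 0.613 -0.107] [0.169 0.235] 2.0
side 0.076 0.088 430 [ 0.536 -0.113  0.082] [ 0.535 -0.114] [0.026 0.214] 5.0
side 0.098 0.107 43 [ 0.537 -0.194  0.103] [ 0.532 -0.175] [0.025 0.097] 16.8
side 0.108 0.118 655 [ 0.544 -0.139  0.114] [ 0.599 -0.141] 
[... 155 characters left out ...]
 [0.218 0.144] 81.7
side fin 362 [[ 0.67  -0.094  0.16 ]
 [ 0.67  -0.095  0.159]
 [ 0.668 -0.098  0.16 ]
 [ 0.667 -0.099  0.159]
 [ 0.669 -0.096  0.151]
 [ 0.667 -0.1    0.158]
 [ 0.669 -0.097  0.149]
 [ 0.668 -0.101  0.155]
 [ 0.667 -0.103  0.158]
 [ 0.668 -0.098  0.147]
 [ 0.667 -0.102  0.153]
 [ 0.667 -0.105  0.157]]
wall ((0.6133125424385071, -0.1071748211979866), (0.17084893584251404, 0.2345719337463379), 2.003744602203369)
pole 4337 [[ 0.341 -0.315  0.18 ]
 [ 0.383 -0.234  0.347]
 [ 0.428 -0.218  0.516]]
1081 [ 0.357 -0.263  0.49 ] [ 0.392 -0.226  0.518]
pole 8062 [[ 0.34  -0.307  0.211]
 [ 0.374 -0.262  0.385]
 [ 0.406 -0.23   0.516]]
2070 [ 0.356 -0.264  0.49 ] [ 0.391 -0.227  0.518]
```

View pics/crop1.png

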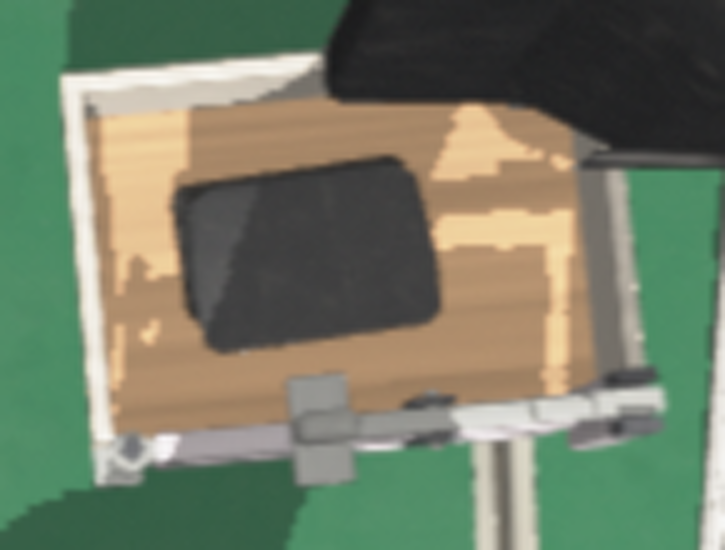

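The crop shows the pad (a grey cross) at about crop (321,430), which is top pixel (389,246). The hinge is at crop (130,447), pixel (351,249), and the catch post is at about crop (610,410), pixel (447,242). Next I'll fit these more closely.

```bash
python3 - <<'E'
from h import *
np.set_printoptions(suppress=True,precision=4)
T=np.load("top0.npz");S=np.load("side0.npz")
for nm in("top","side"):
    c=np.load(f"{nm}0.npz")["c"].reshape(-1,3)
    X=c[(c[:,0]>.50)&(c[:,0]<.575)&(c[:,1]>-.24)&(c[:,1]<.03)&(c[:,2]>.055)&(c[:,2]<.17)]
    g=X[(X[:,2]>.078)&(X[:,2]<.087)]
    l=cv2.fitLine(g[:,:2].astype(np.float32),cv2.DIST_HUBER,0,.002,.01).ravel();print(nm,"gate top",len(g),l,np.degrees(np.arctan2(-l[0],l[1])),g[:,1].min(),g[:,1].max())
    p=X[(X[:,2]>.106)&(X[:,2]<.118)&(X[:,1]>-.14)&(X[:,1]<-.04)]
    r=cv2.minAreaRect(p[:,:2].astype(np.float32));print(" pad",len(p),np.median(p,0),r)
    f=X[(X[:,2]>.135)&(X[:,1]>-.14)&(X[:,1]<-.04)]
    r=cv2.minAreaRect(f[:,:2].astype(np.float32));print(" fin",len(f),np.median(f,0),r)
    w=X[(X[:,2]>.119)&(X[:,2]<.128)&(X[:,1]<-.18)];print(" prongs",len(w),w.mean(0))
    hg=X[(X[:,2]>.07)&(X[:,1]>-.035)];print(" hinge zone",len(hg),hg[:,:3].mean(0),hg[:,2].max())
# monitor low edge near the bay
for c in(T["c"],S["c"]):
    c=c.reshape(-1,3);q=c[(c[:,0]>.5)&(c[:,0]<.75)&(c[:,1]>-.35)&(c[:,1]<.05)&(c[:,2]>.16)&(c[:,2]<.9)]
    print("mon",len(q),np.percentile(q,[1,50,99],axis=0)); print(q[q[:,0]<np.percentile(q[:,0],2)].mean(0))
# small objects: near x .35-.5
c=T["c"].reshape(-1,3);q=c[(c[:,0]>.3)&(c[:,0]<.51)&(c[:,1]>-.2)&(c[:,1]<.12)&(c[:,2]>.02)];print("obst",len(q),np.percentile(q,[1,50,99],axis=0) if len(q) else 0)
E
```

```text
top gate top 236 [ 0.0249 -0.9997  0.5347 -0.0614] -178.57265 -0.20454450311972444 -0.0048509086660088255
 pad 314 [ 0.5387 -0.0941  0.1129] ((0.536920428276062, -0.10696548968553543), (0.06560678035020828, 0.042323220521211624), 88.62979125976562)
 fin 70 [ 0.5365 -0.0853  0.1421] ((0.5365453362464905, -0.08636057376861572), (0.02145402319729328, 0.011807696893811226), 88.28324890136719)
 prongs 63 [ 0.544  -0.2029  0.1218]
 hinge zone 106 [ 0.5372 -0.0161  0.0811] 0.09530881921641496
side gate top 394 [ 0.0495 -0.9988  0.5359 -0.109 ] -177.16211 -0.22101154140604615 -0.007644656315486126
 pad 353 [ 0.5358 -0.0983  0.1139] ((0.5371831059455872, -0.10783769935369492), (0.044145066291093826, 0.06483650952577591), 2.7018468379974365)
 fin 91 [ 0.5352 -0.0894  0.1432] ((0.5361599922180176, -0.08742521703243256), (0.011666900478303432, 0.02362271584570408), 6.521900653839111)
 prongs 128 [ 0.543  -0.2025  0.1221]
 hinge zone 144 [ 0.5379 -0.0151  0.0805] 0.09607958409647153
mon 14369 [[ 0.6064 -0.348   0.1745]
 [ 0.6586 -0.2269  0.3879]
 [ 0.6878 -0.0928  0.47  ]]
[ 0.5795 -0.344   0.3045]
mon 27496 [[ 0.6058 -0.3484  0.1735]
 [ 0.656  -0.2545  0.3899]
 [ 0.6829 -0.1002  0.4704]]
[ 0.6042 -0.3448  0.3062]
obst 1314 [[0.3616 0.0105 0.0422]
 [0.4751 0.0105 1.159 ]
 [0.4751 0.1181 1.159 ]]
```

```bash
python3 - <<'E'
from h import *
np.set_printoptions(suppress=True,precision=3)
c=np.r_[np.load("top0.npz")["c"].reshape(-1,3),np.load("side0.npz")["c"].reshape(-1,3)]
q=c[(c[:,0]>.5)&(c[:,0]<.8)&(c[:,2]>.16)&(c[:,2]<.9)]
for lo in np.arange(-.2,-.02,.02):
    s=q[(q[:,1]>=lo)&(q[:,1]<lo+.02)]
    if len(s)>3: print("y",round(lo,2),len(s),"min x",np.percentile(s[:,0],1),"z",np.percentile(s[:,2],[1,99]), "minx z<.35",s[s[:,2]<.35][:,0].min() if (s[:,2]<.35).any() else None)
E
cat > plan.py <<'E'
# rows from commanded pose a to b (pos, R) split in n equal steps; prints tool-frame fractions
import numpy as np
from scipy.spatial.transform import Rotation as Ro
def rows(wp,n):
    """wp: list of (pos,yaw,tilt) tool-down poses; n: steps per leg"""
    out=[]
    for (p0,R0),(p1,R1),k in zip(wp,wp[1:],n):
        rv=(R0.inv()*R1).as_rotvec(); p0=np.array(p0);p1=np.array(p1)
        for i in range(k):
            Ri=R0*Ro.from_rotvec(rv*i/k)
            out.append([list(np.round(Ri.inv().apply((p1-p0)/k)/.025,3)),list(np.round(rv/k/(np.pi/2),4))])
    for r in out: print(str([[float(v) for v in x] for x in r]).replace(" ",""),end=",\n")
def down(yaw): return Ro.from_euler("xyz",[np.pi,0,yaw])
E
python3 - <<'E'
from plan import *
# retract radially to r=.34 with yaw so that q6=+pi/2 -> yaw=q1
a=([.1267,-.5091,.2261],down(.244)); r=.34
b=([r*np.cos(-1.473),r*np.sin(-1.473),.25],down(-1.473+0.0))
rows([a,b],[10])
E
```

```text
y -0.2 2865 min x 0.6272405131558739 z [0.187 0.47 ] minx z<.35 0.6263693965576064
y -0.18 2390 min x 0.6293163254692448 z [0.184 0.47 ] minx z<.35 0.6275134479264213
y -0.16 2280 min x 0.6565142146547056 z [0.17 0.47] minx z<.35 0.655198980216789
y -0.14 2416 min x 0.6646859205802013 z [0.167 0.47 ] minx z<.35 0.6639602740375079
y -0.12 2347 min x 0.6656636347800257 z [0.167 0.47 ] minx z<.35 0.6652149821726899
y -0.1 893 min x 0.6667393149525211 z [0.171 0.47 ] minx z<.35 0.6661846346516703
[[-0.198,-0.753,-0.096],[-0.0,-0.0,0.1093]],
[[-0.324,-0.708,-0.096],[-0.0,-0.0,0.1093]],
[[-0.44,-0.642,-0.096],[-0.0,-0.0,0.1093]],
[[-0.543,-0.558,-0.096],[-0.0,-0.0,0.1093]],
[[-0.631,-0.457,-0.096],[-0.0,-0.0,0.1093]],
[[-0.699,-0.342,-0.096],[-0.0,-0.0,0.1093]],
[[-0.748,-0.218,-0.096],[-0.0,-0.0,0.1093]],
[[-0.774,-0.087,-0.096],[-0.0,-0.0,0.1093]],
[[-0.777,0.047,-0.096],[-0.0,-0.0,0.1093]],
[[-0.758,0.179,-0.096],[-0.0,-0.0,0.1093]],
```

Request:
{"name": "send_rows", "arguments": {"plan": [[[-0.2,-0.75,-0.1],[0,0,0.109]],[[-0.32,-0.71,-0.1],[0,0,0.109]],[[-0.44,-0.64,-0.1],[0,0,0.109]],[[-0.54,-0.56,-0.1],[0,0,0.109]],[[-0.63,-0.46,-0.1],[0,0,0.109]],[[-0.7,-0.34,-0.1],[0,0,0.109]],[[-0.75,-0.22,-0.1],[0,0,0.109]],[[-0.77,-0.09,-0.1],[0,0,0.109]],[[-0.78,0.05,-0.1],[0,0,0.109]],[[-0.76,0.18,-0.1],[0,0,0.109]]]}}

```text
time: 1.35
tool_pos: [0.0328, -0.338, 0.2516]
tool_rot: [-3.141, 0.001, -1.474]
contact_force: [0.2, -0.7, 0.4]
opening: 0.0913
grip_force: 0.0
```

```bash
python3 - <<'E'
from plan import *
from h import robot
o=robot.observe();print(o["qpos"].round(3),o["tool_pos"])
r0=.3396;r=.315
P=lambda t,rr:([rr*np.cos(t),rr*np.sin(t),.2516],down(t))
th=np.linspace(-1.474,0,21)
w=[P(th[i],max(r,r0-.01*i)) for i in range(21)]
rows(w,[1]*20)
E
```

```text
[-1.701 -0.033  1.911  0.     1.264  1.344] [ 0.03279189 -0.33802836  0.25156484]
[[-0.436,-0.971,-0.0],[0.0,0.0,-0.0469]],
[[-0.435,-0.941,-0.0],[-0.0,0.0,-0.0469]],
[[-0.218,-0.928,-0.0],[-0.0,0.0,-0.0469]],
[[-0.034,-0.928,-0.0],[-0.0,0.0,-0.0469]],
[[-0.034,-0.928,-0.0],[0.0,0.0,-0.0469]],
[[-0.034,-0.928,-0.0],[0.0,0.0,-0.0469]],
[[-0.034,-0.928,-0.0],[0.0,0.0,-0.0469]],
[[-0.034,-0.928,-0.0],[0.0,0.0,-0.0469]],
[[-0.034,-0.928,-0.0],[0.0,0.0,-0.0469]],
[[-0.034,-0.928,-0.0],[-0.0,0.0,-0.0469]],
[[-0.034,-0.928,-0.0],[-0.0,0.0,-0.0469]],
[[-0.034,-0.928,-0.0],[0.0,0.0,-0.0469]],
[[-0.034,-0.928,-0.0],[0.0,0.0,-0.0469]],
[[-0.034,-0.928,-0.0],[0.0,0.0,-0.0469]],
[[-0.034,-0.928,-0.0],[0.0,0.0,-0.0469]],
[[-0.034,-0.928,-0.0],[0.0,0.0,-0.0469]],
[[-0.034,-0.928,-0.0],[0.0,0.0,-0.0469]],
[[-0.034,-0.928,-0.0],[0.0,0.0,-0.0469]],
[[-0.034,-0.928,-0.0],[0.0,0.0,-0.0469]],
[[-0.034,-0.928,-0.0],[0.0,0.0,-0.0469]],
```

Request:
{"name": "send_rows", "arguments": {"plan": [[[-0.44,-0.97,0],[0,0,-0.047]],[[-0.44,-0.94,0],[0,0,-0.047]],[[-0.22,-0.93,0],[0,0,-0.047]],[[-0.03,-0.93,0],[0,0,-0.047]],[[-0.03,-0.93,0],[0,0,-0.047]],[[-0.03,-0.93,0],[0,0,-0.047]],[[-0.03,-0.93,0],[0,0,-0.047]],[[-0.03,-0.93,0],[0,0,-0.047]],[[-0.03,-0.93,0],[0,0,-0.047]],[[-0.03,-0.93,0],[0,0,-0.047]]]}}

```text
time: 2.6
tool_pos: [0.2337, -0.2107, 0.2515]
tool_rot: [-3.142, 0.0, -0.728]
contact_force: [0.8, -0.3, -0.1]
opening: 0.0922
grip_force: 0.0
```

```bash
python3 - <<'E'
from h import *
p,d=read_camera("side"); cv2.imwrite("pics/side1.png",p)
E
```

```text
(no output)
```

View pics/side1.png

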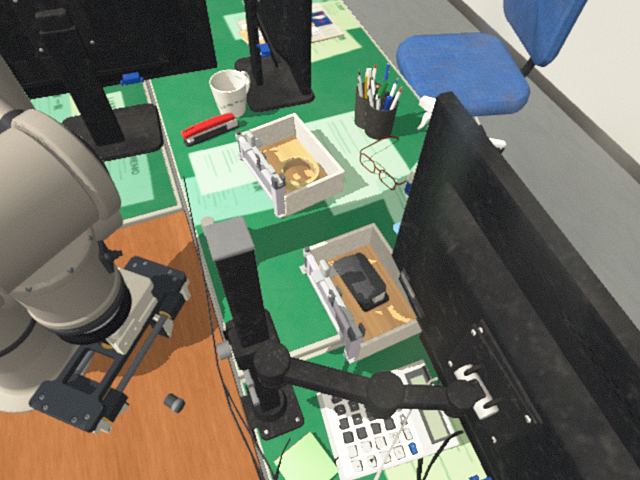

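The gripper is at (115,345), with its long side facing the pole, and there is a clear gap to the column at (235,270). I'll finish the turn.

Request:
{"name": "send_rows", "arguments": {"plan": [[[-0.03,-0.93,0],[0,0,-0.047]],[[-0.03,-0.93,0],[0,0,-0.047]],[[-0.03,-0.93,0],[0,0,-0.047]],[[-0.03,-0.93,0],[0,0,-0.047]],[[-0.03,-0.93,0],[0,0,-0.047]],[[-0.03,-0.93,0],[0,0,-0.047]],[[-0.03,-0.93,0],[0,0,-0.047]],[[-0.03,-0.93,0],[0,0,-0.047]],[[-0.03,-0.93,0],[0,0,-0.047]],[[-0.03,-0.93,0],[0,0,-0.047]]]}}

```text
time: 3.9
tool_pos: [0.3145, 0.0014, 0.2515]
tool_rot: [3.141, 0.0, 0.01]
contact_force: [0.4, 0.2, -0.5]
opening: 0.0921
grip_force: 0.0
```

```bash
python3 - <<'E'
from plan import *
from h import robot
o=robot.observe();print(o["tool_pos"],o["tool_rot"])
a=(o["tool_pos"],down(o["tool_rot"][2])); psi=.042
mid=([.44,-.03,.24],down(np.pi/4+.02))
b=([.5364,-.087,.21],down(psi+np.pi/2))
rows([a,mid,b],[10,10])
E
```

```text
[0.31452488 0.00135591 0.25154171] [3.14142204e+00 3.64864038e-04 9.61739329e-03]
[[0.501,0.13,0.046],[0.0,0.0,-0.0507]],
[[0.489,0.17,0.046],[0.0,0.0,-0.0507]],
[[0.474,0.208,0.046],[0.0,0.0,-0.0507]],
[[0.456,0.245,0.046],[0.0,0.0,-0.0507]],
[[0.435,0.28,0.046],[0.0,0.0,-0.0507]],
[[0.411,0.314,0.046],[0.0,0.0,-0.0507]],
[[0.385,0.346,0.046],[0.0,0.0,-0.0507]],
[[0.356,0.375,0.046],[0.0,0.0,-0.0507]],
[[0.325,0.402,0.046],[0.0,0.0,-0.0507]],
[[0.292,0.427,0.046],[0.0,0.0,-0.0507]],
[[0.103,0.436,0.12],[0.0,0.0,-0.0514]],
[[0.067,0.443,0.12],[0.0,0.0,-0.0514]],
[[0.031,0.447,0.12],[0.0,0.0,-0.0514]],
[[-0.005,0.448,0.12],[0.0,0.0,-0.0514]],
[[-0.041,0.446,0.12],[0.0,0.0,-0.0514]],
[[-0.077,0.441,0.12],[0.0,0.0,-0.0514]],
[[-0.112,0.434,0.12],[0.0,0.0,-0.0514]],
[[-0.147,0.423,0.12],[0.0,0.0,-0.0514]],
[[-0.18,0.41,0.12],[0.0,0.0,-0.0514]],
[[-0.213,0.394,0.12],[0.0,0.0,-0.0514]],
```

Request:
{"name": "send_rows", "arguments": {"plan": [[[0.5,0.13,0.05],[0,0,-0.051]],[[0.49,0.17,0.05],[0,0,-0.051]],[[0.47,0.21,0.05],[0,0,-0.051]],[[0.46,0.25,0.05],[0,0,-0.051]],[[0.44,0.28,0.05],[0,0,-0.051]],[[0.41,0.31,0.05],[0,0,-0.051]],[[0.39,0.35,0.05],[0,0,-0.051]],[[0.36,0.38,0.05],[0,0,-0.051]],[[0.33,0.4,0.05],[0,0,-0.051]],[[0.29,0.43,0.05],[0,0,-0.051]]], "gripper": -0.5}}

```text
time: 5.15
tool_pos: [0.4409, -0.0309, 0.2388]
tool_rot: [-3.141, 0.001, 0.811]
contact_force: [0.7, -1.0, -0.1]
opening: 0.023
grip_force: 0.0
```

Request:
{"name": "send_rows", "arguments": {"plan": [[[0.1,0.44,0.1],[0,0,-0.051]],[[0.07,0.44,0.1],[0,0,-0.051]],[[0.03,0.45,0.1],[0,0,-0.051]],[[0,0.45,0.1],[0,0,-0.051]],[[-0.04,0.45,0.1],[0,0,-0.051]],[[-0.08,0.44,0.1],[0,0,-0.051]],[[-0.11,0.43,0.1],[0,0,-0.051]],[[-0.15,0.42,0.1],[0,0,-0.051]],[[-0.18,0.41,0.1],[0,0,-0.051]],[[-0.21,0.39,0.1],[0,0,-0.051]]]}}

```text
time: 6.4
tool_pos: [0.5371, -0.088, 0.2137]
tool_rot: [-3.141, -0.0, 1.612]
contact_force: [-0.5, 0.2, -1.4]
opening: 0.023
grip_force: 0.0
```

```bash
python3 - <<'E'
from h import *
np.set_printoptions(suppress=True,precision=4)
o=robot.observe();print(o["tool_pos"],o["tool_rot"],o["opening"])
p,d=read_camera("wrist"); cv2.imwrite("pics/w1.png",p); c=cloud("wrist",d); 
X=c.reshape(-1,3)
X=X[(X[:,0]>.50)&(X[:,0]<.575)&(X[:,1]>-.24)&(X[:,1]<.03)]
f=X[(X[:,2]>.135)&(X[:,2]<.15)];print("fin",len(f),np.median(f,0) if len(f) else 0,cv2.minAreaRect(f[:,:2].astype(np.float32)) if len(f)>5 else 0)
f=X[(X[:,2]>.108)&(X[:,2]<.117)&(X[:,1]<-.06)&(X[:,1]>-.115)];print("pad",len(f),np.median(f,0) if len(f) else 0,cv2.minAreaRect(f[:,:2].astype(np.float32)) if len(f)>5 else 0)
E
```

```text
[ 0.5371 -0.088   0.2137] [-3.1407 -0.      1.6121] 0.022994156967919826
fin 563 [ 0.5391 -0.0853  0.1437] ((0.5389532446861267, -0.08658488839864731), (0.011793169192969799, 0.02311771549284458), 2.7090187072753906)
pad 1358 [ 0.5404 -0.0865  0.1134] ((0.5396022796630859, -0.0952310562133789), (0.04392306134104729, 0.04004202038049698), 3.5765843391418457)
```

View pics/w1.png

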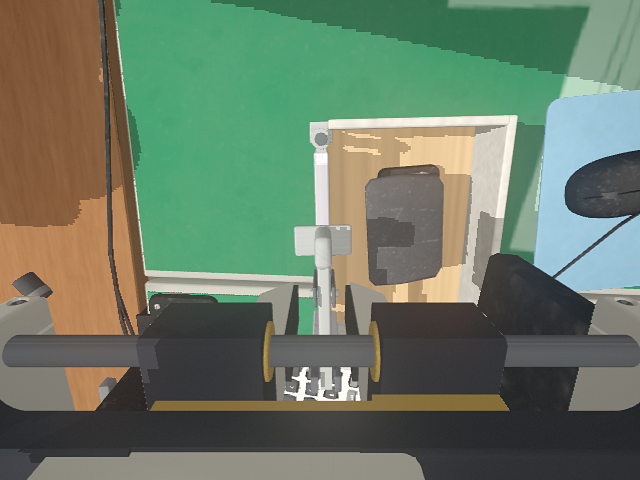

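The wrist view shows the fin at (323,245), centred between the fingers at (268,300) and (372,300). All three cameras agree on the fin to within about 2.5 mm. I'll go down on either side of it.

Request:
{"name": "send_rows", "arguments": {"plan": [[[0.02,0,0.4],[0,0,0]],[[0.02,0,0.4],[0,0,0]],[[0.02,0,0.4],[0,0,0]],[[0.02,0,0.4],[0,0,0]],[[0.02,0,0.4],[0,0,0]],[[0,0,0.4],[0,0,0]],[[0,0,0.4],[0,0,0]],[[0,0,0.4],[0,0,0]],[[0,0,0.4],[0,0,0]],[[0,0,0.3],[0,0,0]]]}}

```text
time: 7.7
tool_pos: [0.5368, -0.0848, 0.116]
tool_rot: [-3.141, -0.0, 1.61]
contact_force: [-0.4, -0.1, 0.7]
opening: 0.0231
grip_force: 0.0
```

```bash
python3 - <<'E'
from h import *
o=robot.observe();print(o["tool_pos"],o["contact_force"],o["tool_rot"])
p,d=read_camera("side"); cv2.imwrite("pics/s2.png",cv2.resize(p[170:370,200:460],None,fx=3,fy=3))
E
```

```text
[ 0.53683106 -0.08476782  0.11597437] [-0.38653771 -0.12579873  0.69455427] [-3.14120652e+00 -3.02859582e-05  1.61040537e+00]
```

View pics/s2.png

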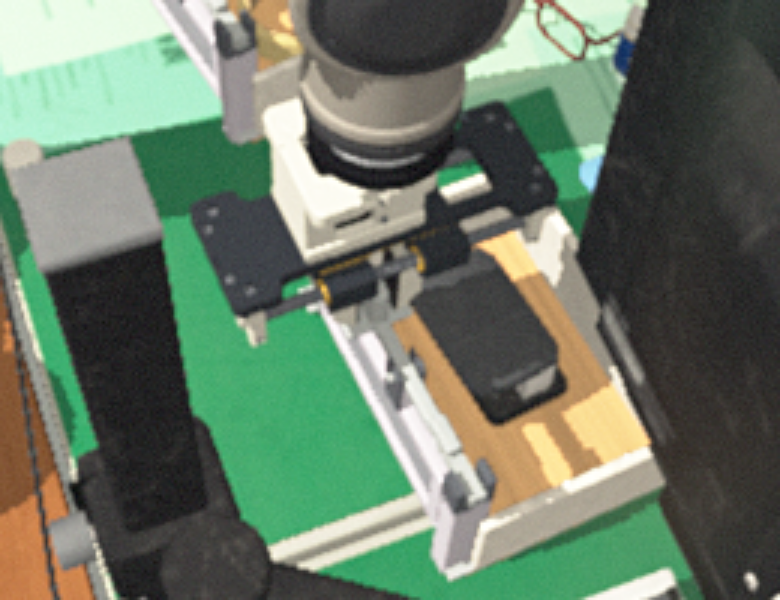

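The fingers straddle the fin just above the pad, at about (385,310). I'll press down about 13 mm.

Request:
{"name": "send_rows", "arguments": {"plan": [[[0,0,0.06],[0,0,0]],[[0,0,0.06],[0,0,0]],[[0,0,0.06],[0,0,0]],[[0,0,0.06],[0,0,0]],[[0,0,0.06],[0,0,0]],[[0,0,0.06],[0,0,0]],[[0,0,0.06],[0,0,0]],[[0,0,0.06],[0,0,0]],[[0,0,0.04],[0,0,0]],[[0,0,0],[0,0,0]]]}}

```text
time: 9.0
tool_pos: [0.5369, -0.0848, 0.1036]
tool_rot: [-3.141, 0.0, 1.61]
contact_force: [0.7, -1.0, 1.3]
opening: 0.0228
grip_force: 0.6
```

```bash
python3 - <<'E'
from h import *
o=robot.observe();print(o["tool_pos"],o["contact_force"],o["tool_rot"])
p,d=read_camera("side"); cv2.imwrite("pics/s3.png",cv2.resize(p[250:370,290:430],None,fx=5,fy=5)); c=cloud("side",d).reshape(-1,3)
# latch bar height profile along gate line
u=np.array([np.sin(.045),-np.cos(.045)]); H=np.array([.5342,-.0121]); s=(c[:,:2]-H)@u; n=(c[:,:2]-H)@np.array([u[1],-u[0]])
for a in range(110,215,8):
    k=(s>a/1e3)&(s<(a+8)/1e3)&(abs(n)<.006)&(c[:,2]>.09)&(c[:,2]<.16)
    if k.sum(): print(a,k.sum(),np.percentile(c[k,2],[10,50,90]).round(4))
E
```

```text
[ 0.53691544 -0.0848422   0.10361999] [ 0.73375526 -1.04972569  1.28608572] [-3.14149004e+00  1.11468440e-04  1.61035027e+00]
110 19 [0.1137 0.1152 0.1166]
118 22 [0.1144 0.1154 0.117 ]
126 24 [0.1129 0.1177 0.1196]
134 25 [0.1157 0.1202 0.1219]
142 26 [0.1173 0.1217 0.1232]
150 22 [0.1196 0.1252 0.1327]
158 32 [0.1218 0.1328 0.1343]
166 34 [0.1256 0.1352 0.1369]
174 41 [0.1264 0.1315 0.1371]
182 31 [0.1267 0.132  0.1337]
190 38 [0.1059 0.1335 0.1355]
198 48 [0.1037 0.1335 0.1374]
206 48 [0.0938 0.1067 0.1357]
```

```bash
python3 - <<'E'
from plan import *
H=np.array([.5342,-.0121]);p=np.array([.5369,-.0848]);N=20;F=1.64
w=[]
for i in range(N+1):
    f=-F*i/N; c,s=np.cos(f),np.sin(f); q=H+np.array([[c,-s],[s,c]])@(p-H); w.append(([*q,.1016],down(1.6104+f)))
print(w[-1][0]);rows(w[:3],[1]*2)
E
```

```text
[np.float64(0.4614873152667301), np.float64(-0.009766445012411501), 0.1016]
[[0.01,-0.238,-0.0],[0.0,-0.0,0.0522]],
[[0.01,-0.238,-0.0],[0.0,-0.0,0.0522]],
```

Request:
{"name": "send_rows", "arguments": {"plan": [[[0,0,0.04],[0,0,0]],[[0,0,0.04],[0,0,0]],[[0,0,0],[0,0,0]],[[0,0,0],[0,0,0]],[[0,0,0],[0,0,0]],[[0,0,0],[0,0,0]],[[0,0,0],[0,0,0]],[[0,0,0],[0,0,0]],[[0,0,0],[0,0,0]],[[0,0,0],[0,0,0]]]}}

```text
time: 10.3
tool_pos: [0.5369, -0.0848, 0.1017]
tool_rot: [-3.142, 0.0, 1.61]
contact_force: [-0.1, -0.6, 1.2]
opening: 0.0229
grip_force: 0.6
```

Request:
{"name": "send_rows", "arguments": {"plan": [[[0.01,-0.24,0],[0,0,0.052]],[[0.01,-0.24,0],[0,0,0.052]],[[0.01,-0.24,0],[0,0,0.052]],[[0.01,-0.24,0],[0,0,0.052]],[[0.01,-0.24,0],[0,0,0.052]],[[0.01,-0.24,0],[0,0,0.052]],[[0.01,-0.24,0],[0,0,0.052]],[[0.01,-0.24,0],[0,0,0.052]],[[0.01,-0.24,0],[0,0,0.052]],[[0.01,-0.24,0],[0,0,0.052]]]}}

```text
time: 11.55
tool_pos: [0.4825, -0.0637, 0.1018]
tool_rot: [3.141, -0.0, 0.791]
contact_force: [1.2, -1.2, 1.9]
opening: 0.023
grip_force: 0.7
```

```bash
python3 - <<'E'
from h import *
o=robot.observe();print(o["tool_pos"],o["contact_force"],o["torque"])
p,d=read_camera("side"); cv2.imwrite("pics/s4.png",cv2.resize(p[170:370,200:460],None,fx=3,fy=3))
E
```

```text
[ 0.48248725 -0.06370149  0.10179639] [ 1.22064431 -1.15066465  1.93261297] [-0.1683216  -0.15944058 -0.00042962]
```

View pics/s4.png

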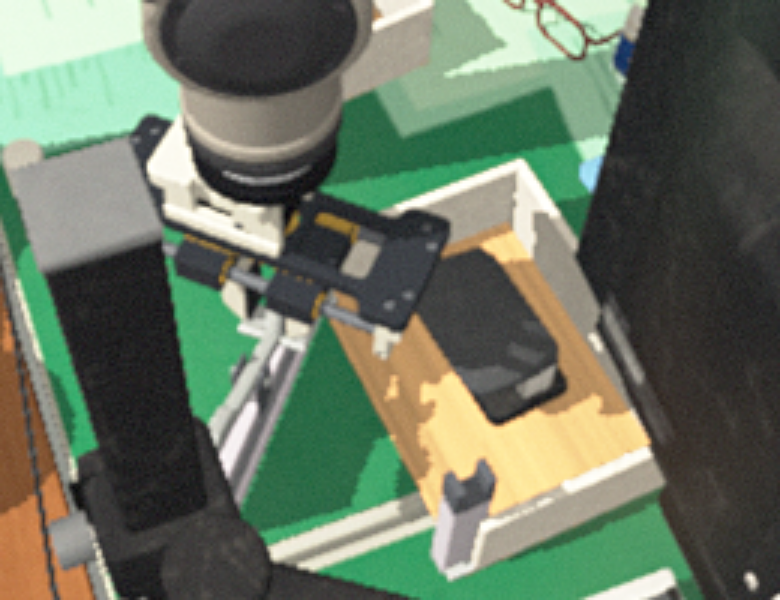

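The gate is clear of its catch and about half open. I'll keep swinging.

Request:
{"name": "send_rows", "arguments": {"plan": [[[0.01,-0.24,0],[0,0,0.052]],[[0.01,-0.24,0],[0,0,0.052]],[[0.01,-0.24,0],[0,0,0.052]],[[0.01,-0.24,0],[0,0,0.052]],[[0.01,-0.24,0],[0,0,0.052]],[[0.01,-0.24,0],[0,0,0.052]],[[0.01,-0.24,0],[0,0,0.052]],[[0.01,-0.24,0],[0,0,0.052]],[[0.01,-0.24,0],[0,0,0.052]],[[0.01,-0.24,0],[0,0,0.052]]]}}

```text
time: 12.85
tool_pos: [0.461, -0.0095, 0.1018]
tool_rot: [3.141, -0.001, -0.025]
contact_force: [0.1, -1.3, 0.3]
opening: 0.0225
grip_force: 1.0
```

```bash
python3 - <<'E'
from h import *
o=robot.observe();print(o["tool_pos"],o["contact_force"],o["tool_rot"])
for n in("side","top"):
    p,d=read_camera(n);c=cloud(n,d).reshape(-1,3)
    for zl,zh in((.078,.088),(.105,.16)):
        g=c[(c[:,0]>.32)&(c[:,0]<.50)&(c[:,1]>-.06)&(c[:,1]<.04)&(c[:,2]>zl)&(c[:,2]<zh)]
        if len(g)>5:
            l=cv2.fitLine(g[:,:2].astype(np.float32),cv2.DIST_HUBER,0,.002,.01).ravel();print(n,zl,len(g),l,g.min(0),g.max(0),"dir deg",np.degrees(np.arctan2(l[1],l[0])))
E
```

```text
[ 0.46104491 -0.0095082   0.1018416 ] [ 0.06269844 -1.25919338  0.33818279] [ 3.14129544e+00 -9.89400851e-04 -2.45624965e-02]
side 0.078 34 [ 0.99920183  0.03994587  0.38465768 -0.01699766] [ 0.35047808 -0.0243424   0.07815847] [ 0.43332489 -0.01031321  0.08438792] dir deg 2.2893386
side 0.105 156 [ 0.99827164  0.05876875  0.35113677 -0.01979921] [ 0.3243757  -0.02486899  0.10851314] [ 0.43222327 -0.01155998  0.14287151] dir deg 3.3691423
top 0.078 16 [ 0.99943864  0.0335028   0.37239197 -0.00808389] [ 0.35155318 -0.00890923  0.07840246] [ 0.39160097 -0.00721676  0.08448561] dir deg 1.9199281
top 0.105 195 [ 0.99992037  0.01261779  0.3595713  -0.01326093] [ 0.32439641 -0.01849038  0.11675885] [ 0.39445414 -0.00827763  0.14177892] dir deg 0.7229652
```

The gate is at about 1.57 rad. I'll back the finger off the fin by about 3 mm, then lift straight up so the bar can drop.

Request:
{"name": "send_rows", "arguments": {"plan": [[[0,0.06,0],[0,0,0]],[[0,0.06,0],[0,0,0]],[[0,0,-0.15],[0,0,0]],[[0,0,-0.15],[0,0,0]],[[0,0,-0.15],[0,0,0]],[[0,0,-0.15],[0,0,0]],[[0,0,-0.4],[0,0,0]],[[0,0,-0.5],[0,0,0]],[[0,0,-0.6],[0,0,0]],[[0,0,-0.8],[0,0,0]]]}}

```text
time: 14.2
tool_pos: [0.4603, -0.0125, 0.1752]
tool_rot: [3.142, 0.0, -0.023]
contact_force: [0.6, -0.7, -0.0]
opening: 0.0227
grip_force: 0.0
```

Request:
{"name": "send_rows", "arguments": {"plan": [[[0,0,-0.8],[0,0,0]],[[0,0,-0.8],[0,0,0]],[[0,0,-0.8],[0,0,0]],[[-0.5,0,0],[0,0,0]],[[-0.8,0,0],[0,0,0]],[[-0.8,0,0],[0,0,0]],[[-0.8,0,0],[0,0,0]],[[-0.6,0,0],[0,0,0]],[[0,0,0],[0,0,0]],[[0,0,0],[0,0,0]]]}}

```text
time: 15.45
tool_pos: [0.3734, -0.0106, 0.2342]
tool_rot: [3.141, -0.001, -0.023]
contact_force: [0.4, 0.8, 0.6]
opening: 0.0231
grip_force: 0.0
```

```bash
python3 - <<'E'
from h import *
o=robot.observe();print(o["tool_pos"],o["contact_force"],o["qvel"].round(3))
H=np.array([.5342,-.0121])
for n in("side","top"):
    p,d=read_camera(n);c=cloud(n,d).reshape(-1,3); cv2.imwrite(f"pics/{n}5.png",p)
    g=c[(c[:,0]>.32)&(c[:,0]<.525)&(c[:,1]>-.06)&(c[:,1]<.04)&(c[:,2]>.078)&(c[:,2]<.16)]
    l=cv2.fitLine(g[:,:2].astype(np.float32),cv2.DIST_HUBER,0,.002,.01).ravel();print(n,len(g),l,np.degrees(np.arctan2(l[1],l[0])))
    for a in range(320,530,15):
        s=g[(g[:,0]>a/1e3)&(g[:,0]<a/1e3+.015)]
        if len(s): print(a,len(s),np.percentile(s[:,2],[50,95]).round(4))
E
```

```text
[ 0.37342907 -0.01057727  0.23424483] [0.42862412 0.81642578 0.61407555] [ 0.004  0.009 -0.008 -0.002  0.002 -0.001]
side 776 [ 0.9986733   0.05149385  0.42111394 -0.02293735] 2.951686
320 58 [0.1145 0.1176]
335 65 [0.1147 0.117 ]
350 60 [0.1114 0.1231]
425 75 [0.1078 0.1165]
440 190 [0.1146 0.144 ]
455 177 [0.1195 0.1452]
470 35 [0.0821 0.0844]
485 45 [0.0816 0.0837]
500 45 [0.0822 0.0844]
515 26 [0.0827 0.0848]
top 633 [ 0.9989381   0.04607257  0.44802967 -0.01608668] 2.6406984
380 24 [0.1141 0.1162]
395 57 [0.1135 0.1181]
410 70 [0.1142 0.1185]
425 46 [0.1136 0.1165]
440 116 [0.1128 0.1438]
455 165 [0.1131 0.1441]
470 52 [0.082  0.1118]
485 38 [0.0807 0.0839]
500 39 [0.0814 0.0838]
515 26 [0.0812 0.0854]
```

View pics/side5.png

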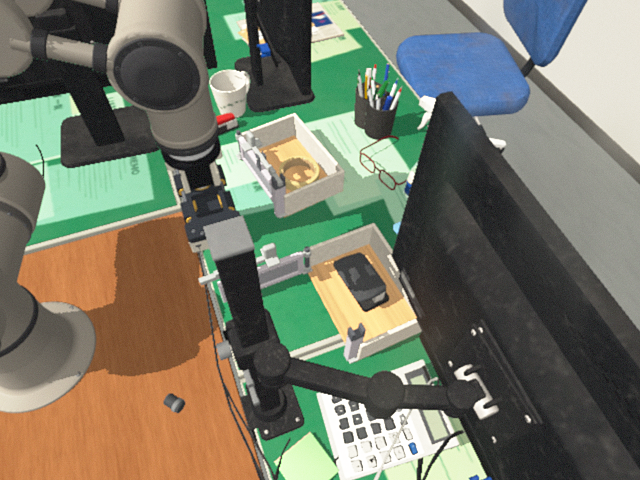

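The punch bay's gate, at (305,262)-(215,280), stands at about 1.57 rad. Its bar is level at 0.114 m along its length. The other gate, at (260,165), is still shut, and the arm is touching nothing.

```bash
python3 -c "
from cell import robot
print(robot.hand_in())"
```

```text
the job is handed in; nothing more can be done
None
```

I opened the hole punch bay's gate to about a right angle and let its latch bar drop level. The other bay's gate stayed shut, the arm was clear of everything, and I handed the job in at about 15.6 s; no verdict came back.

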